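# Fit the charged battery to the bench scale

### The job

The bench scale's battery bay is empty: fit it with the charged pack that sits in the charger. Press down the sprung steel tongue behind the pack so that the pack springs free, draw it straight back out of the charger's dovetail, then slide it, same end first, into the identical dovetail bay along the side of the scale, fully home, until the bay's tongue clicks up behind it, and let go. Work gently: never push harder than about 15 N on the pack, the charger or the scale, and do not disturb the cheese slice on the platter, the jar or the block of cheese.

Things in the scene. Friction and masses are not known exactly. Their poses are not given: they have to be found in the camera images.
- charger: Battery charger, grey base with aluminium rails, fixed, 228 x 88 mm, a 46 mm high hump behind its dock. Origin on the table under the centre of a seated pack; x = direction in which the pack slides in (level), y left across the dock, z up. Its dock has the same dimensions as the scale's, see scale_seat and scale_mouth, its latch exactly at nominal.
- scale: Bench scale, grey housing, steel platter, display; fixed. An empty battery dock runs along its right side. Origin on the table under the centre of a seated pack; x = direction in which the pack slides in, y left across the dock, z up. In this frame the platter covers x -123 to 63, y 74 to 246 mm, top at z = 56; the console reaches to x = -160 at y = 85 to 235.
- scale_seat (a point): Scale's dock: nominal point on the bed (24 mm above the table) under a seated pack's centre. Axes as scale. Tongue, pusher and end block are clamped in slots, set up to 4 mm nearer or deeper than nominal: the seat must be felt. The pusher (19 mm up) meets the nose 9.5 mm before the click: 4 N, 8 to 10 N with rubbing at the click; 1.5 mm past it the pack meets the block (top 33 mm up).
- scale_mouth (a point): Scale's dock: middle of the bed at the rails' mouth, 84 mm in front of scale_seat (x = -84). Dovetail rails run from here to x = 42 mm, flared over the first 14 mm, tops 14 mm above the bed, outer faces at y = +-42; 1.0 mm play for the foot each side, 1.7 mm up. An open porch at bed height lies in front, 39 mm long. A pack with its centre at x < -121 mm is clear of the rails.
- scale_catch (a joint): The scale's catch, a tongue like the charger's, nominally at x = -85 to -35 mm in the scale's frame. Value = rad pressed down: 0 = up (empty, or clicked behind a seated pack); 0.06 to 0.14 while a pack lies over it. A passing pack pushes it down by itself.
- charger_catch (a joint): The charger's catch: flat sprung steel tongue 40 x 50 mm amid the channel (x = -85 to -35 mm in the charger's frame), hinged at its mouth end flush with the bed; its free end stands 7 mm above the bed close behind the seated pack. Value = rad pressed down: 0 up, 0.14 level with the bed, 0.17 bottom stop. From about 0.11 the pack is free, springs back 11 mm over the tongue and keeps it down.
- charger_press (a point): Point on top of the charger's tongue (when up) where it is pressed straight down: 20 mm from its hinge, 30 mm behind the seated pack, 27 mm above the table. Axes as charger. About 2 N starts it, 4 N frees the pack, 5 N reach the bottom stop (3 to 5 mm of travel here); more is only strain.
- pack_center (a point): Centre of the battery pack, 26 mm above its underside and below its top. Black upright-sided body 66 (x) x 44 (y) mm on a grey dovetail foot 70 x 62 mm, 10 high; 0.4 to 0.65 kg. Grasp the body across its 44 mm from above, tips 16 mm or more above its underside to clear the rails. x = slide-in direction, z up. Seated it lies at x = 0, y = 0, z = 50 mm of the dock.
- pack_nose (a point): Middle of the pack's leading end, which has brass contacts and narrowed corners: 33 mm from the centre along the pack's x, 19 mm above its underside.
- cheese_slice: Cheese slice, 89 x 67 x 11 mm, loose on the scale's platter; leave it. Origin at the middle of its underside.
- spice_jar: Spice jar, 46 mm across, 105 mm high, behind the work; leave it. Origin at the middle of its underside.
- cheese_block: Block of cheese, 101 x 69 x 98 mm, to the right of the charger; leave it. Origin at the middle of its underside.
There are look-alikes about, which are no part of the job. Of the things that look like the part that bears pack_center, the middle-sized one is meant.

How it is judged:
On the way, in this order (a step that is already met when the one before it is completed fails the run):
1. the charger's tongue is pressed and the pack springs back over it (x of pack_center in the frame of charger below -0.004 m and value of joint charger_catch above 0.04 rad), for 0.2 s.
2. the pack is out of the charger's dovetail and lifted clear (horizontal distance between pack_center and charger above 0.11 m and height (world z) of pack_center above 0.07 m), for 0.1 s.
3. the pack is in the scale's rails, nose first, and slides over the tongue (x of pack_center in the frame of scale between -0.105 and -0.012 m and y of pack_center in the frame of scale between -0.005 and 0.005 m and z of pack_center in the frame of scale below 0.056 m and x of pack_nose in the frame of scale above -0.085 m), for 0.1 s.
At the end, for the whole second after the job is handed in: The pack sits in the scale's bay, contacts first, fully home against the tongue (within 7 mm of the nominal seat along the rails) and 4 mm across them, level and in line, the scale's tongue is up behind it (below 0.04 rad), and the pack is at rest and released (x of pack_center in the frame of scale between -0.007 and 0.007 m and y of pack_center in the frame of scale between -0.004 and 0.004 m and z of pack_center in the frame of scale between 0.046 and 0.054 m and x of pack_nose in the frame of scale above 0.022 m and angle between the x axis of pack_center and the x axis of scale, either way round below 0.06 rad and angle between pack_center's own z axis and vertical below 0.06 rad and value of joint scale_catch below 0.04 rad); the robot touches nothing.
It fails at once if the pack is forced or jammed in the scale or the charger (over 40 N in the scale or 60 N in the charger, added up over all its touching faces) (contact force between pack and scale above 40 N or contact force between pack and charger above 60 N).
It fails at once if the robot itself presses on the charger or the scale with more than 30 N (contact force between any of the arm, the fingers and scale above 30 N or contact force between any of the arm, the fingers and charger above 30 N).
It fails at once if the cheese slice, the jar or the cheese block is moved by more than 15 mm (distance of any of cheese_slice, spice_jar, cheese_block from where it was at the start of the episode above 0.015 m).
It also fails if it takes over 66 s, if anything falls off the work surface, if the arm or the gripper's body presses on something with over 40 N, if the wrist force passes 120 N, or if a joint passes its speed limit or range.

### The arm

A 6-joint arm with a two-finger parallel gripper is mounted at the origin on a cart in front of the work surface, level with it; the furniture and walls round the work are solid. World frame = base frame: x ahead of the robot, y to its left, z up, the work surface at z = 0. Lengths are in m, angles in rad, forces in N, time in s.
With the tool pointing down it reaches from about 0.35 to 0.975 m from the base axis. Payload 7.1 kg.
Tool frame: the origin (TCP) lies midway between the tips of the shut fingers; the grasp point (between the pads) lies 19 mm behind it; z points along the fingers, y is the line along which they close (so a half turn about z gives the same grasp; the last joint's range is limited). The gripper opens to 88 mm and grips with 3 to 60 N. Pads are 20 mm wide; open, the fingers measure 115 mm over their backs; the gripper's body (75 mm by 178 mm) begins 61 mm behind the grasp point.
Start: joints at [-1.28, 0.423, 1.63, -0, 1.089, -0.019], TCP at [0.191, -0.595, 0.223] pointing down, gripper open.
Joint ranges: [-3, 3], [-0.9, 2.11], [0.09, 2.58], [-1.31, 4.45], [0.11, 2.69], [-2.54, 2.54]. Speed limits (rad/s): [2.39, 2.39, 3.01, 3.14, 3.14, 3.14].

### API

Orientations are given as a unit quaternion [w, x, y, z].
In Python, from station import move_pose, movel, movej, command_gripper, wait, inverse_kinematics, read_camera, camera_info, MotionError, job_done, get_time, get_joint_pos, get_qvel, get_effort, get_tcp_pos, get_ee_rot, get_ft_force, get_ft_torque, get_grip_width, get_finger_force gives the robot as it stands. Calls block until the motion is done:
- move_pose(position, orientation): joint-space move of the TCP to a pose.
- movel(position, frame=None, v=0.15, until_force=None): straight line of the TCP; frame=None keeps the orientation; v is the mean speed in m/s. With until_force (N) it stops when the force on the tool has changed by that much, and returns True; else False.
- movej(angles): joint-space move.
- command_gripper(opening): opening from 0.0 (shut) to 1.0 (fully open); the grip force is fixed at half the most; returns when the fingers have stopped.
- wait(seconds).
- inverse_kinematics(position, orientation): joint angles nearest the present ones, or None.
- read_camera(name): name is "scene" or "top" or "wrist"; returns the picture (400x640x3 uint8, red, green, blue); there is no depth.
- camera_info(name): a dict with "intrinsics" (3x3 intrinsics, pixels), "dist" ([k1, k2, p1, p2, k3] as OpenCV has them; the pictures are not rectified), "T" (4x4, takes a point from camera to world coordinates); the wrist camera has in their place "tool_from_camera" (4x4, takes a point from camera to tool coordinates, whose origin is the TCP and whose axes are the flange's). Camera axes: x right, y up, looking along -z (the intrinsics and any distortion apply to the point x, -y, -z); pixel columns grow to the right and rows downward; lengths in m; the calibration is good to about 2 mm. A picture is of the moment at which its call begins: read the wrist's pose just before it. camera_info takes no time and is no camera call.
A pose or a line that the arm cannot do raises MotionError and nothing moves.
- job_done(): hands the job in; it is judged then, once.
Readings, each from a call of its own:
- get_time(): time.
- get_joint_pos(): joint angles.
- get_qvel(): joint speeds.
- get_effort(): joint torques, N m.
- get_tcp_pos(): TCP position.
- get_ee_rot(): TCP orientation.
- get_ft_force(): force on the tool from outside, world axes, zero at the start.
- get_ft_torque(): the same for the moment, N m.
- get_grip_width(): opening from 0.0 (shut) to 1.0 (fully open).
- get_finger_force(): force on a finger pad.
Only numpy, scipy, OpenCV 4.12 (cv2) and the standard library are available. Lean on these libraries where they do the work, as an engineer would, in place of code of your own. Each camera call takes 0.05 s, during which the arm holds its last target. There are 200 camera calls.

## Working session

There is one attempt and no reset: what is moved stays moved. The work goes in short steps, each a Python script; the robot and the scene stay as the last script left them, time stands still between calls to the robot, and variables do not carry over. Pictures are saved under pics/ and viewed, at most 10 in all, crops included, and the job is handed in when it is done.

```bash
ls; mkdir -p pics
python3 - <<'E'
from station import *
import cv2, numpy as np
for n in ("scene","top"):
    im=read_camera(n); cv2.imwrite(f"pics/{n}.png",im[:,:,::-1])
    i=camera_info(n); print(n,np.round(i["intrinsics"],1).tolist(),np.round(i["dist"],4),np.round(i["T"],3).tolist())
i=camera_info("wrist");print({k:np.round(v,4).tolist() for k,v in i.items()})
print(get_time(),get_ee_rot(),get_tcp_pos())
E
```

```text
pics
scene [[381.3, 0.0, 314.2], [0.0, 381.3, 201.7], [0.0, 0.0, 1.0]] [-0.0294  0.      0.      0.      0.    ] [[-0.864, 0.358, -0.354, 0.109], [-0.503, -0.589, 0.633, 0.678], [0.018, 0.725, 0.689, 0.923], [0.0, 0.0, 0.0, 1.0]]
top [[363.1, 0.0, 322.6], [0.0, 363.1, 197.4], [0.0, 0.0, 1.0]] [0.0142 0.     0.     0.     0.    ] [[0.015, 0.998, -0.062, 0.46], [-0.999, 0.017, 0.028, -0.093], [0.029, 0.062, 0.998, 1.136], [0.0, 0.0, 0.0, 1.0]]
{'intrinsics': [[291.4173, 0.0, 322.728], [0.0, 291.4173, 200.9489], [0.0, 0.0, 1.0]], 'dist': [-0.0478, 0.0, 0.0, 0.0, 0.0], 'tool_from_camera': [[-0.0014, 0.9569, 0.2905, 0.0796], [1.0, 0.0014, 0.0, 0.0001], [-0.0004, 0.2905, -0.9569, -0.1619], [0.0, 0.0, 0.0, 1.0]]}
0.1 [-6.92700552e-04  9.88025225e-01  1.54290830e-01 -1.17225832e-04] [ 0.19039521 -0.59475673  0.22198359]
```

View pics/scene.png

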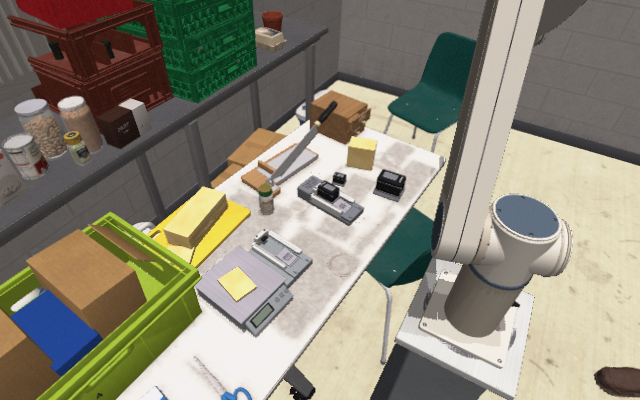

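View pics/top.png

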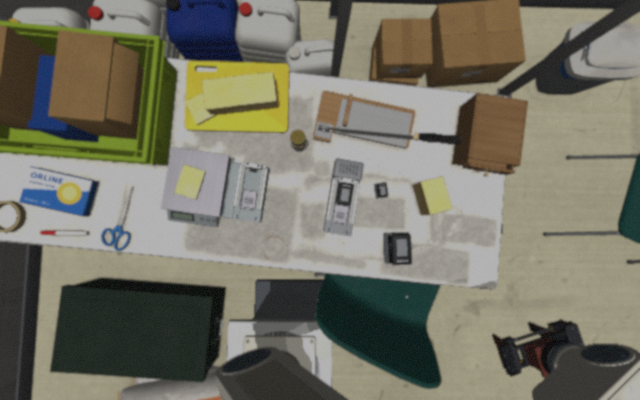

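Scene: pack at roughly (344,188) in the top picture, in the charger with its hump at (348,168), so it slides in up the picture (about +x). The scale dock is at (247,190), with its console at the bottom, so it points the same way. I'll do rough ray casts first, then close wrist views.

```bash
cat > h.py <<'E'
from station import *
import cv2, numpy as np
from scipy.spatial.transform import Rotation as Ro
def quat(yaw):  # tool down, tool x at yaw in world
    M=np.array([[np.cos(yaw),np.sin(yaw),0],[np.sin(yaw),-np.cos(yaw),0],[0,0,-1.]])
    return Ro.from_matrix(M).as_quat()[[3,0,1,2]]
def Rq(q): return Ro.from_quat(np.asarray(q)[[1,2,3,0]]).as_matrix()
def wristT(p,q):
    T=np.eye(4);T[:3,:3]=Rq(q);T[:3,3]=p
    return T@np.array(camera_info("wrist")["tool_from_camera"])
def rays(name,px,T=None):
    i=camera_info(name); T=np.array(i["T"]) if T is None else T
    n=cv2.undistortPoints(np.array(px,float).reshape(-1,1,2),np.array(i["intrinsics"]),np.array(i["dist"])).reshape(-1,2)
    d=np.c_[n[:,0],-n[:,1],-np.ones(len(n))]@T[:3,:3].T
    return T[:3,3],d/np.linalg.norm(d,axis=1)[:,None]
def onplane(name,px,z,T=None):
    o,d=rays(name,px,T); return o+d*((z-o[2])/d[:,2])[:,None]
def tri(obs):  # [(o,d),...] single rays -> point, residual
    A=sum(np.eye(3)-np.outer(d,d) for o,d in obs); b=sum((np.eye(3)-np.outer(d,d))@o for o,d in obs)
    p=np.linalg.solve(A,b); return p,[float(np.linalg.norm((np.eye(3)-np.outer(d,d))@(p-o))) for o,d in obs]
def snap(tag):
    p,q=np.array(get_tcp_pos()),np.array(get_ee_rot()); im=read_camera("wrist")
    cv2.imwrite(f"pics/{tag}.png",im[:,:,::-1]); np.savez(f"pics/{tag}.npz",p=p,q=q,T=wristT(p,q)); return im
E
python3 - <<'E'
from h import *
print(np.round(onplane("top",[(344,192),(348,162),(338,232)],0.05),3))
print(np.round(onplane("top",[(247,190),(250,165),(244,218)],0.03),3))
c=onplane("top",[(344,192)],0.07)[0]; s=onplane("top",[(247,190)],0.03)[0]
move_pose([c[0]-.06,c[1]+.02,.22],quat(0)); snap("c1")
move_pose([c[0]-.06,c[1]-.05,.22],quat(0)); snap("c2")
move_pose([s[0]-.07,s[1]+.05,.22],quat(0)); snap("s2")
move_pose([s[0]-.07,s[1]-.03,.22],quat(0)); snap("s1")
print(get_time())
a=cv2.imread("pics/c1.png");b=cv2.imread("pics/s1.png");
cv2.imwrite("pics/both.png",np.vstack([a,b])[:, :] if 0 else cv2.resize(np.vstack([a[:300],b[:300]]),(640,600)))
E
```

```text
[[ 0.545 -0.188  0.05 ]
 [ 0.636 -0.199  0.05 ]
 [ 0.424 -0.171  0.05 ]]
[[0.547 0.106 0.03 ]
 [0.624 0.099 0.03 ]
 [0.462 0.112 0.03 ]]
4.4417
```

View pics/both.png

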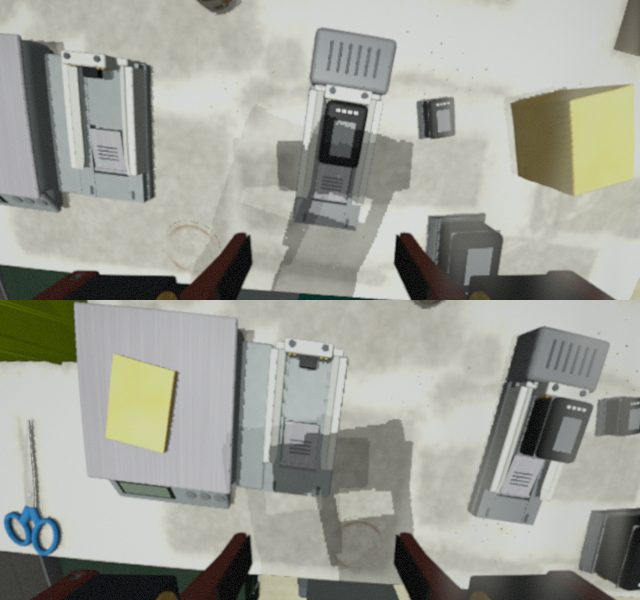

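The c1 view shows the pack's top at (346,118), the tongue at (333,183), the hump at (352,62) and the charger mouth at (325,215). The s1 view shows the scale's end block at (310,48), tongue at (300,140) and porch end at about (300,190). Next I'll enlarge both stereo pairs.

Run:
```python
import cv2, numpy as np
def crop(t,x,y,w,h,s): return cv2.resize(cv2.imread(f"pics/{t}.png")[y:y+h,x:x+w],None,fx=s,fy=s,interpolation=cv2.INTER_CUBIC)
cv2.imwrite("pics/cc.png",np.hstack([crop("c1",280,70,120,180,3),crop("c2",225,70,130,180,3)]))
cv2.imwrite("pics/ss.png",np.hstack([crop("s1",225,30,130,180,3),crop("s2",280,30,135,180,3)]))
```

```text
(no output)
```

View pics/cc.png

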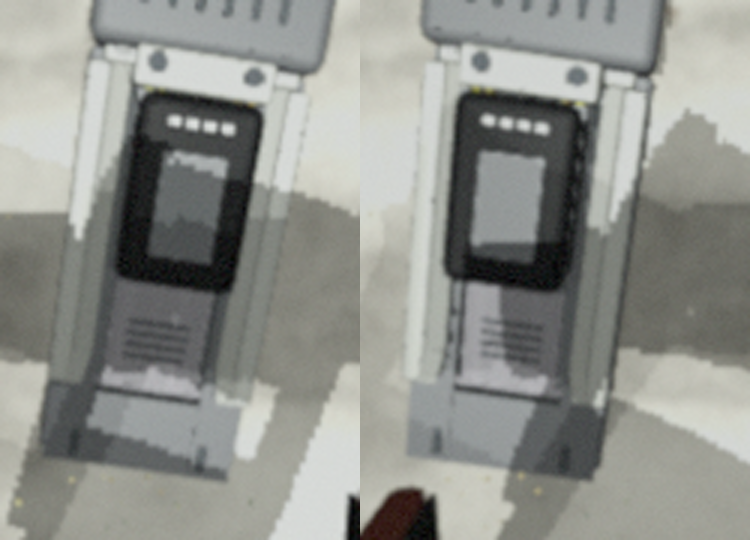

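View pics/ss.png

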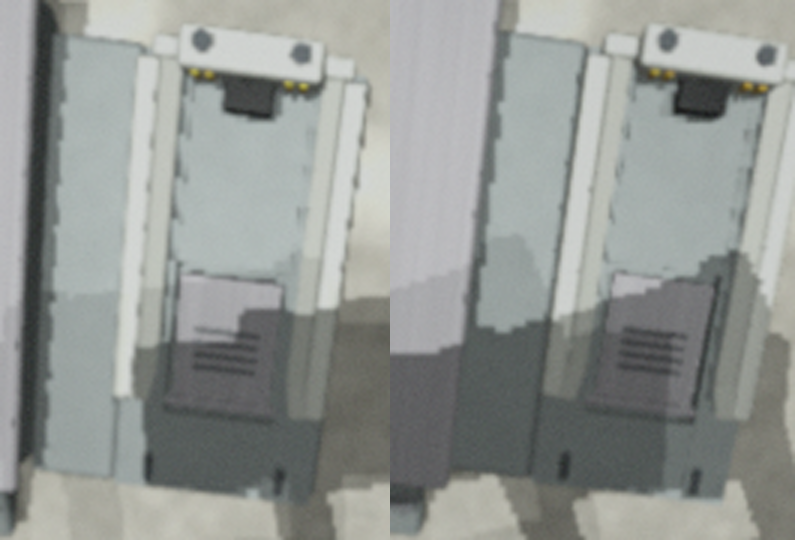

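In the enlarged crops I can match these in both views: pack top corners, window corners, block screws, porch slots, hinge lines and rail mouth ends. Next: triangulate them.

```bash
cat > tri.py <<'E'
from h import *
def T(t): return np.load(f"pics/{t}.npz")["T"]
def run(t1,o1,t2,o2,F):
    out={}
    for n,a,b in F:
        pa=np.array(a)/3+o1; pb=np.array(b)/3+o2
        obs=[tuple(x[0] if x.ndim>1 else x for x in rays("wrist",[p],T(t))) for t,p in((t1,pa),(t2,pb))]
        p,r=tri(obs); out[n]=(p,pa,pb); print(n,np.round(p*1000,1),np.round(max(r)*1000,2))
    return out
print("charger")
C=run("c1",(280,70),"c2",(225,70),[("winTL",(163,152),(117,150)),("winTR",(228,160),(186,157)),
("bTL",(145,95),(98,95)),("bTR",(262,105),(220,105)),("bBL",(117,277),(87,277)),("bBR",(232,292),(207,292)),
("scL",(158,63),(121,62)),("scR",(254,77),(217,76)),("hiL",(98,387),(98,387)),("hiR",(200,403),(200,402)),
("poL",(40,455),(47,455)),("poR",(228,481),(235,480)),("slL",(73,440),(77,440)),("slR",(202,458),(205,458))])
print("scale")
S=run("s1",(225,30),"s2",(280,30),[("scL",(202,40),(278,40)),("scR",(302,53),(377,55)),("hiL",(165,407),(197,407)),("hiR",(272,420),(302,420)),
("frL",(180,275),(225,272)),("frR",(284,284),(327,283)),("poR",(310,497),(332,498)),("slL",(149,467),(174,465)),("slR",(279,482),(304,482)),("raL",(116,397),(157,395)),("raR",(318,418),(360,418))])
for nm,D,tags in(("ch",C,("c1","c2")),("sc",S,("s1","s2"))):
  for n in("slL","slR","hiL","hiR"):
    print(nm,n,[np.round(onplane("wrist",[D[n][1+k]],.024,T(tags[k]))[0][:2]*1000,1) for k in(0,1)])
  for n in("scL","scR"):
    print(nm,n,"z57",[np.round(onplane("wrist",[D[n][1+k]],.057,T(tags[k]))[0][:2]*1000,1) for k in(0,1)])
E
python3 tri.py
```

```text
charger
winTL [ 555.4 -178.9   77.9] 0.31
winTR [ 552.7 -201.4   72.6] 0.38
bTL [ 573.6 -172.8   74.4] 0.02
bTR [ 570.4 -213.1   67.7] 0.18
bBL [ 510.8 -163.    66.2] 0.0
bBR [ 503.9 -205.8   59.1] 0.11
scL [ 585.2 -177.7   55.9] 0.16
scR [ 580.3 -211.5   57.2] 0.02
hiL [ 456.4 -154.    23.1] 0.03
hiR [ 449.7 -197.8   24.4] 0.13
poL [ 423.2 -127.6   17.5] 0.05
poR [ 411.5 -211.5   19.5] 0.14
slL [ 431.8 -142.7   21.6] 0.05
slR [ 424.6 -199.1   25.2] 0.08
scale
scL [625.4 104.2  57.1] 0.04
scR [620.9  70.4  57.9] 0.07
hiL [494.4 126.8  25.7] 0.17
hiR [488.5  82.9  24. ] 0.04
frL [547.8 117.6  33. ] 0.42
frR [543.9  77.4  31.2] 0.23
poR [453.7  67.   19.2] 0.26
slL [468.1 135.6  20.2] 0.25
slR [461.5  80.2  22.5] 0.06
raL [501.4 143.8  40.3] 0.17
raR [493.3  64.4  45.1] 0.01
ch slL [array([ 432.7, -142.9]), array([ 432.6, -143.4])]
ch slR [array([ 424.2, -199.2]), array([ 424., -199.])]
ch hiL [array([ 456.7, -154.1]), array([ 456.6, -154.2])]
ch hiR [array([ 449.5, -197.8]), array([ 449.7, -197.7])]
ch scL z57 [array([ 584.9, -177.7]), array([ 585.3, -177.9])]
ch scR z57 [array([ 580.3, -211.5]), array([ 580.3, -211.5])]
sc slL [array([468.8, 135. ]), array([469.3, 135.8])]
sc slR [array([462. ,  80.2]), array([461.8,  80.6])]
sc hiL [array([494.3, 127. ]), array([493.9, 126.6])]
sc hiR [array([488.6,  82.9]), array([488.5,  82.9])]
sc scL z57 [array([625.5, 104.2]), array([625.4, 104.2])]
sc scR z57 [array([621.1,  70.4]), array([621. ,  70.2])]
```

All heights agree with the text: bed 24 mm, block screws 57 mm, pack top about 75 mm. The charger comes out at (538,-188.5) mm, yaw -8.6°, and the scale at (575.5,93.4) mm, yaw -7.45°. Next I press the tongue.

```bash
cat >> h.py <<'E'
CH=(np.array([.5380,-.1885]),np.radians(-8.6)); SC=(np.array([.5755,.0934]),np.radians(-7.45))
def P(F,x,y,z):
    o,a=F; return [o[0]+x*np.cos(a)-y*np.sin(a), o[1]+x*np.sin(a)+y*np.cos(a), z]
def fl(F):  # wrist force in frame F
    a=F[1]; f=np.array(get_ft_force()); return np.round([f[0]*np.cos(a)+f[1]*np.sin(a),-f[0]*np.sin(a)+f[1]*np.cos(a),f[2]],1)
def loc(F):
    p=np.array(get_tcp_pos()); d=p[:2]-F[0]; a=F[1]
    return np.round(1000*np.array([d[0]*np.cos(a)+d[1]*np.sin(a),-d[0]*np.sin(a)+d[1]*np.cos(a),p[2]]),1)
E
python3 - <<'E'
from h import *
q=quat(CH[1]); command_gripper(0)
move_pose(P(CH,-.065,0,.11),q); movel(P(CH,-.065,0,.034),v=.1); print(fl(CH),loc(CH))
r=movel(P(CH,-.065,0,.0222),v=.012,until_force=6); wait(.15); print(r,fl(CH),loc(CH))
wait(.3); movel(P(CH,-.065,0,.11),v=.15); print(fl(CH))
command_gripper(1); move_pose(P(CH,-.07,.02,.20),q); im=snap("c3"); print(get_time())
cv2.imwrite("pics/c3b.png",cv2.resize(im[20:270,220:460,::-1],None,fx=2,fy=2))
E
```

```text
[ 0.2 -0.5  0.4] [-64.6   0.   34.4]
True [1.2 0.6 2.5] [-64.8  -0.   26.2]
[ 0.4 -0.2  0.6]
11.4833
```

View pics/c3b.png

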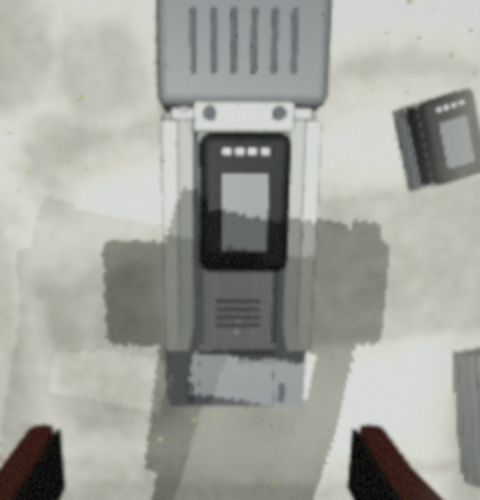

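The picture shows the pack still seated: its top edge is at (245,135), right at the block. The force stop tripped at 26.2 mm on first contact. I'll press again in small steps, watching the force.

Run:
```python
from h import *
q=quat(CH[1]); command_gripper(0)
move_pose(P(CH,-.065,0,.08),q); movel(P(CH,-.065,0,.029),v=.08)
for z in np.arange(.027,.0204,-.001):
    movel(P(CH,-.065,0,z),v=.02); wait(.08); f=fl(CH); print(round(z,4),loc(CH)[2],f)
    if f[2]>5.5: break
wait(.25); print(fl(CH)); movel(P(CH,-.065,0,.11),v=.15)
command_gripper(1); move_pose(P(CH,-.07,.02,.20),q); im=snap("c4"); print(get_time())
cv2.imwrite("pics/c4b.png",cv2.resize(im[20:270,220:460,::-1],None,fx=2,fy=2))
```

```text
0.027 27.5 [1.1 0.2 3.1]
0.026 26.5 [0.9 1.1 5.2]
0.025 25.4 [1.1 0.8 5.2]
0.024 24.2 [ 1.7 -0.4  5. ]
0.023 23.5 [ 2.  -0.3 11.5]
[ 0.9  0.3 11.5]
18.7
```

View pics/c4b.png

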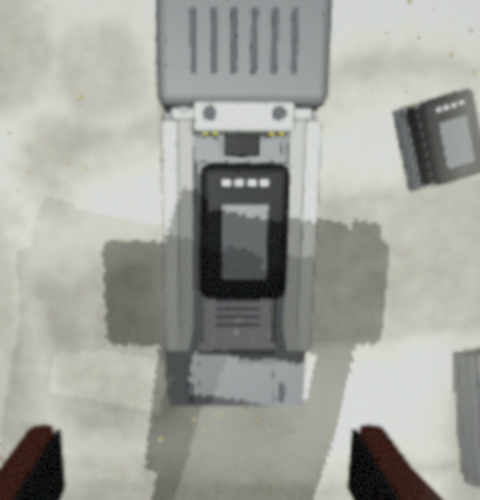

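The pack has sprung back: its top now spans rows 164–297 in the crop, about 15 mm back. Next I grasp it and draw it out.

Run:
```python
from h import *
T=np.load("pics/c4.npz")["T"]
c=onplane("wrist",[(220+245/2,20+(164+297)/4)],.076,T)[0]
d=c[:2]-CH[0];a=CH[1];u=np.array([d[0]*np.cos(a)+d[1]*np.sin(a),-d[0]*np.sin(a)+d[1]*np.cos(a)]);print("pack in charger mm",u*1000)
assert -.02<u[0]<-.008 and abs(u[1])<.002
x=u[0]
move_pose(P(CH,x,0,.10),quat(CH[1])); movel(P(CH,x,0,.044),v=.08); print(fl(CH),loc(CH))
command_gripper(.55); print(fl(CH),get_grip_width())
command_gripper(0); wait(.1); print("grip",fl(CH),get_grip_width(),get_finger_force(),loc(CH))
for s in (-.04,-.08,-.118): movel(P(CH,s,0,.0443),v=.08); print(loc(CH),fl(CH))
movel(P(CH,-.14,0,.0443),v=.08); print(fl(CH))
movel(P(CH,-.14,0,.11),v=.15); wait(.1); print(get_time(),fl(CH),loc(CH),get_grip_width())
np.save("gx.npy",x)
```

```text
pack in charger mm [-10.42036001   0.66803094]
[-0.   0.2  0.6] [-10.2  -0.1  44. ]
[-0.6 -0.1  0.2] 0.5506565633228643
grip [-0.5  4.8  0.9] 0.5008563638117484 30.00018060207367 [-10.5   0.4  44. ]
[-41.2   0.4  44. ] [-3.6  4.5  2. ]
[-81.2   0.4  44.1] [-2.9  4.3  1.7]
[-117.5   -0.4   44.4] [ 0.4  1.1 -5.3]
[ 0.3  0.8 -4.9]
24.125 [-0.2 -0.5 -5.1] [-140.7    0.2  109.1] 0.49776924686604873
```

Out cleanly. In the charger the side force of +4.5 N means the true centreline lies about 1 mm to +y of my camera estimate. I'll apply that shift to the scale and enter the rails while watching the side force.

Run:
```python
from h import *
q=quat(SC[1]); y=.001
move_pose(P(SC,-.140,y,.11),q); movel(P(SC,-.140,y,.052),v=.1); wait(.05); f0=fl(SC); print(f0,loc(SC))
for z in (.048,.0465,.0455,.0448):
    movel(P(SC,-.140,y,z),v=.03); wait(.05); f=fl(SC); print(loc(SC),f)
    if f[2]-f0[2]>2.5: break
z=min(z+.0003,.0465) if f[2]-f0[2]>2.5 else z
for x in (-.125,-.117,-.112,-.107,-.102,-.095,-.085):
    movel(P(SC,x,y,z),v=.05); wait(.05); f=fl(SC)-f0; print(x,round(y*1e3,2),loc(SC),f)
    if f[0]<-8 : print("stop"); break
    if abs(f[1])>1.5: y+=np.clip(f[1]/12000,-.0006,.0006)
print(get_time(),get_ft_torque()); np.save("st.npy",[x,y,z,*f0])
```

```text
[-0.7 -0.6 -4.9] [-139.5    0.9   52.5]
[-140.     1.1   48.2] [ 0.6  0.9 -4.9]
[-140.1    1.    46.5] [-0.3 -1.1 -4.9]
[-140.     1.    45.5] [-0.6  1.1 -5. ]
[-140.     1.    44.8] [ 1.1 -0.1 -4.5]
-0.125 1.0 [-125.1    0.9   44.7] [ 0.4 -0.4  0.6]
-0.117 1.0 [-116.9    1.    44.8] [ 0.3 -0.3  0.6]
-0.112 1.0 [-111.9    1.    44.8] [1.2 0.1 0.6]
-0.107 1.0 [-106.8    1.    44.8] [ 0.5  1.6 -0.2]
-0.102 1.13 [-101.9    1.1   44.8] [1.1 1.6 0.1]
-0.095 1.27 [-94.9   1.3  44.8] [ 0.7  0.  -0.8]
-0.085 1.27 [-84.5   1.4  44.9] [1.1 0.6 0.9]
29.7333 [ 0.00752876 -0.07880806  0.00966486]
```

Run:
```python
from h import *
x,y,z,*f0=np.load("st.npy"); f0=np.array(f0)
for x in (-.07,-.055,-.04,-.03,-.022,-.017):
    movel(P(SC,x,y,z),v=.05); wait(.05); f=fl(SC)-f0; print(x,round(y*1e3,2),loc(SC),f)
    if f[0]<-9: print("stop"); break
    if abs(f[1])>1.5: y+=np.clip(f[1]/12000,-.0005,.0005)
else:
    while x<.0075:
        x+=.001; movel(P(SC,x,y,z),v=.02); wait(.05); f=fl(SC)-f0; print(round(x,4),round(y*1e3,2),loc(SC),f,np.round(get_tcp_pos()[2]*1e3,1))
        if f[0]<-8.5: print("stop"); break
        if abs(f[1])>1.5: y+=np.clip(f[1]/12000,-.0003,.0003)
print(get_time()); np.save("st.npy",[x,y,z,*f0])
```

```text
-0.07 1.27 [-69.8   1.3  44.8] [1.7 0.4 1.6]
-0.055 1.27 [-54.8   1.3  44.8] [0.2 0.3 1.2]
-0.04 1.27 [-39.9   1.3  44.8] [0.4 1.4 2.1]
-0.03 1.27 [-29.7   1.3  44.8] [0.7 0.8 2.1]
-0.022 1.27 [-21.7   1.3  44.8] [1.  0.5 1.8]
-0.017 1.27 [-16.7   1.3  44.9] [1.2 1.2 1.5]
-0.016 1.27 [-16.1   1.2  44.8] [0.7 0.7 1. ] 44.8
-0.015 1.27 [-15.    1.3  44.8] [ 0.6 -0.1  1.7] 44.8
-0.014 1.27 [-13.9   1.3  44.8] [-0.3  1.3  2. ] 44.8
-0.013 1.27 [-12.9   1.3  44.8] [0.7 1.3 1.8] 44.8
-0.012 1.27 [-11.9   1.3  44.8] [0.7 0.3 1.7] 44.8
-0.011 1.27 [-10.9   1.3  44.8] [-0.1  0.9  1.1] 44.8
-0.01 1.27 [-9.9  1.3 44.8] [1.  0.7 2.5] 44.8
-0.009 1.27 [-8.9  1.3 44.8] [0.7 0.6 1.7] 44.8
-0.008 1.27 [-7.9  1.3 44.8] [0.6 1.  2.1] 44.8
-0.007 1.27 [-6.9  1.3 44.8] [0.4 0.5 2.1] 44.8
-0.006 1.27 [-5.9  1.3 44.8] [1.6 0.  1.4] 44.8
-0.005 1.27 [-4.9  1.3 44.8] [0.8 0.9 1.4] 44.8
-0.004 1.27 [-3.9  1.3 44.8] [1.2 1.6 1.2] 44.8
-0.003 1.4 [-3.1  1.4 44.8] [0.9 1.4 1.8] 44.8
-0.002 1.4 [-2.9  1.3 44.6] [-4.3  0.3  2.4] 44.6
-0.001 1.4 [-1.7  1.3 44.5] [-4.9  0.3  2.2] 44.5
0.0 1.4 [-0.5  1.3 44.5] [-3.8  0.9  0.8] 44.5
0.001 1.4 [ 0.4  1.3 44.5] [-3.7  0.6  1.5] 44.5
0.002 1.4 [ 1.3  1.3 44.5] [-4.8  0.9  2.2] 44.5
0.003 1.4 [ 2.2  1.3 44.5] [-5.7  1.2  1.8] 44.5
0.004 1.4 [ 3.1  1.3 44.5] [-5.3  1.6  1.5] 44.5
0.005 1.53 [ 4.   1.3 44.5] [-5.9  1.1  3.9] 44.5
0.006 1.53 [ 4.8  1.3 44.5] [-6.5  0.4  3.3] 44.5
0.007 1.53 [ 5.7  1.3 44.4] [-6.4  1.1  3.9] 44.4
0.008 1.53 [ 6.6  1.3 44.4] [-6.5  1.2  2.8] 44.4
39.7917
```

The pusher was met at x≈-2.8, so the click is due at about 6.7. I'll keep pushing to the block, stopping at about 13 N.

Run:
```python
from h import *
x,y,z,*f0=np.load("st.npy"); f0=np.array(f0)
while x<.0145:
    x+=.0005; movel(P(SC,x,y,z),v=.02); wait(.06); f=fl(SC)-f0; print(round(x,4),loc(SC),f)
    if f[0]<-12.5: print("stop"); break
print(get_time()); np.save("st.npy",[x,y,z,*f0])
```

```text
0.0085 [ 6.9  1.3 44.3] [-7.5  1.   2.7]
0.009 [ 7.3  1.2 44.3] [-7.   1.   2.8]
0.0095 [ 7.7  1.3 44.2] [-7.5  0.1  2.9]
0.01 [ 7.9  1.2 44.2] [-9.5  1.3  3.6]
0.0105 [ 8.   1.2 44.2] [-9.7  1.2  4.9]
0.011 [ 8.   1.2 44.2] [-12.    1.6   6.4]
0.0115 [ 8.   1.2 44.2] [-13.4   0.7   7.7]
stop
41.95
```

The block was met firmly at x=8.0, 10.8 mm after the pusher, so the click has been passed by about 1.5 mm. I'll ease off, release, rise and look.

Run:
```python
from h import *
x,y,z,*f0=np.load("st.npy"); f0=np.array(f0)
movel(P(SC,.0085,.0013,.0446),v=.02); wait(.1); print(loc(SC),fl(SC)-f0)
command_gripper(.62); wait(.1); print(loc(SC),fl(SC),get_grip_width())
movel(P(SC,.008,.0013,.12),v=.12)
command_gripper(1); move_pose(P(SC,-.07,-.03,.20),quat(SC[1])); im=snap("s3"); print(get_time())
cv2.imwrite("pics/s3b.png",cv2.resize(im[10:260,180:420,::-1],None,fx=2.4,fy=2.4,interpolation=cv2.INTER_CUBIC))
```

```text
[ 6.8  1.2 44.1] [-7.6  1.8  3.3]
[ 9.   1.3 44.9] [ 0.5 -0.6  0.5] 0.6194190436861156
44.9167
```

View pics/s3b.png

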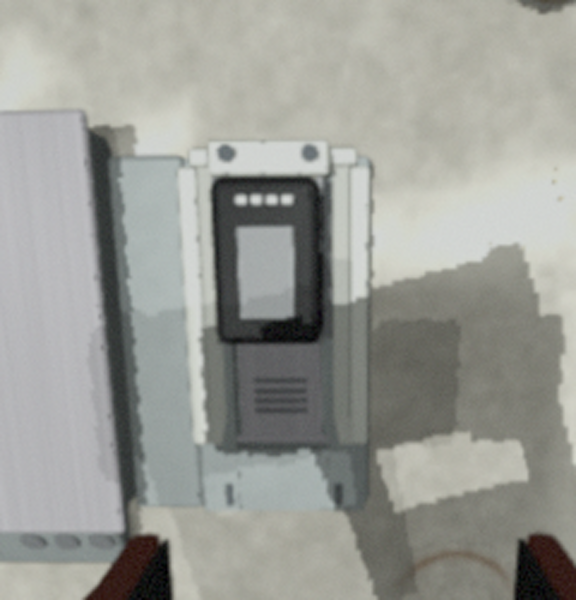

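The pack sits up against the block (top rows 178–341), and the gap from hinge to pack matches the latched state in the charger. An unlatched pack would have been pushed back about 10 mm. The platter edge is undisturbed and the arm is clear, so I'm handing in.

Run:
```python
from h import *
T=np.load("pics/s3.npz")["T"]
c=onplane("wrist",[(180+268/2.4,10+259.5/2.4)],.076,T)[0]; d=c[:2]-SC[0];a=SC[1]
print(1000*(d[0]*np.cos(a)+d[1]*np.sin(a)),1000*(-d[0]*np.sin(a)+d[1]*np.cos(a)))
print(job_done())
```

```text
6.146457097428219 -0.5088455778971113
the job is handed in; nothing more can be done
None
```

The charged pack is in the scale's bay and released, and I've handed the job in at about 45 s. The pack had met the end block and stayed put when let go, so the bay's tongue should be latched behind it. The last picture puts it 6.1 mm past my estimate of the nominal seat (limit 7 mm), which is a thin margin. The hand-in call gave no verdict. The highest wrist forces I read were 11.5 N pressing the charger's tongue and 13.4 N pushing the pack home, against the 15 N guideline.

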